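# Drop the bare-wood drawer knobs from the garage hopper

## Task

Two grey hoppers stand on the garage bench, one holding a pair of bare-wood drawer knobs and the other a pair already painted turquoise. Pull open the slide gate of the hopper with the bare-wood knobs by its red post so that both knobs drop out into the tray at its back, then push that gate fully shut again and let go. Leave the other hopper's gate shut.

Things in the scene. Friction and masses are not known exactly. Their poses are not given: they have to be found in the camera images.
- wood_gate: Aluminium slide gate (94 mm wide, 5 thick), floor of the hopper with bare-wood knobs. Origin: foot of its upright red post (18 mm round, 60 tall), on the gate's top face, 130 mm above the bench. z up; x level, from post into hopper: pull open along -x, shut along +x. Travel 80 mm between stops, starts within 5 mm of shut; friction 2.5 N, stays where left. Knobs fall once drawn about 65 mm.
- green_gate: The same gate and post on the hopper with turquoise knobs; not to be moved. Both hoppers: fixed, grey sheet metal, 124 mm long, 108 wide, 218 high, open on top, near rim 60 mm from the shut gate's post. Left or right place and yaw vary.
- wood_knob_a: Bare-wood round drawer knob, 36 mm across and tall, 20 mm flat foot, about 20 g. Origin at its centre. It starts standing on the wood gate; released, it rolls down a chute within about 1 s into the bench-level tray (sides 50 mm high) centred about 235 mm along +x from the shut gate's post.
- wood_knob_b: The second bare-wood knob, just like the first, beside it on the wood gate.
There are look-alikes about, which are no part of the job. What is shaped like the wood_knob_b but white or yellow is not meant.

How it is judged:
By the outcome, as a careful person would: the job done as asked, in the order asked, and still so for the second after the job is handed in, with the robot touching nothing.
It also fails if it takes over 40 s, if anything falls off the work surface, if the arm or the gripper's body presses on something with over 40 N, if the wrist force passes 120 N, or if a joint passes its speed limit or range.

## Robot

A 6-joint arm with a two-finger parallel gripper is mounted at the origin on the work surface. World frame = base frame: x ahead of the robot, y to its left, z up, the work surface at z = 0. Lengths are in mm, angles in degrees, forces in N, time in s.
With the tool pointing down it reaches from about 300 to 850 mm from the base axis. Payload 4.2 kg.
Tool frame: the origin (TCP) lies at the very end of the fingers, on their centre line; the grasp point (between the pads) lies 19 mm behind it; z points along the fingers, y is the direction in which the jaws open and shut (so a half turn about z gives the same grasp; the last joint's range is limited). The gripper opens to 91 mm and grips with 3 to 60 N. Pads are 32 mm wide; open, the fingers measure 118 mm over their backs; the gripper's body (76 mm by 178 mm) begins 60 mm behind the grasp point.
Start: joints at [-75.344, 18.312, 89.639, -0, 72.044, -1.146], TCP at [156.585, -553.285, 213.976] pointing down, gripper open.
Joint ranges: [-177.97, 177.97], [-48.28, 115.42], [12.27, 149.76], [-77.06, 257.06], [2.81, 150.46], [-146.56, 146.56]. Speed limits (degrees/s): [147.25, 147.25, 180, 180, 180, 180].

## Interface

Orientations are given as [roll, pitch, yaw] about the fixed x, y, z axes, in that order (R = Rz(yaw) Ry(pitch) Rx(roll)).
In Python, from workcell import monitor, eyes, job gives the robot as it stands.
- The arm moves only by the tool move_arm, never from a script. Its argument "increments" is a list that holds one entry, the list of rows, each a list of 7 numbers: the opening, from 0 (shut) to 1 (fully open), then the shift along the tool's x, y, z in cm, then the turn, a rotation vector about the tool's x, y, z in rad. In form: [[[jaw, x, y, z, ax, ay, az], ...]]. A call has 1 to 12 rows; each row shifts and turns the pose as measured when the row begins, along the tool's axes as they then stand; what a row does not reach is not made up. A row lasts 1/8 s, in which the tool goes at most 62.5 mm and 10.7 degrees, less where a joint would pass 70% of its speed; a pose out of reach is approached as far as the arm can. A call is refused whole if a number of a shift passes 6.25 or a number of a turn 0.188, either way. A call with a gripper value outside its range is refused whole. The fingers move at their own pace and stop on an object; "force" is the grip in N (left out, the last holds). Time passes only in rows, so rows that do not move let the fingers close. It gives the time, the measured TCP pose, the force and the opening at its end, in the units of the state.
- monitor.state(): the state, without advancing time (a new reading comes with each control period).
- eyes.grab_frame(name): name is "scene" or "top" or "wrist"; returns a dict with "color" (400x640x3 uint8, red, green, blue), "z_map" (400x640 float32, mm along the optical axis (not along the pixel's ray), 0 where there is no reading), "camera_matrix" (3x3 intrinsics, pixels), "rvec" (rotation vector, rad) and "tvec" (3), from world to camera coordinates, as OpenCV has them. Camera axes: x right, y down, z forward; pixel columns grow to the right and rows downward; lengths in mm; the calibration is good to about 2 mm. A picture is of the moment at which its call begins.
- job.job_done(): hands the job in, once; it reports no verdict.
The state is a dict: "time_s": time; "qpos": joint angles; "qvel": joint speeds; "effort": joint torques, N m; "ee_pos": TCP position; "ee_rot": TCP orientation; "force": force on the tool from outside, world axes, zero at the start; "torque": the same for the moment, N m; "gripper_width": finger opening in mm.
Only numpy, scipy, OpenCV 4.12 (cv2) and the standard library are available. Lean on these libraries where they do the work, as an engineer would, in place of code of your own. Each camera call takes 0.05 s, during which the arm holds its last target. There are 200 camera calls.

## Working session

There is one attempt and no reset: what is moved stays moved. The work goes in short steps, Python scripts to look and compute and a tool call to move; the robot and the scene stay as the last step left them, time stands still between calls to the robot, and variables do not carry over. Pictures are saved under pics/ and viewed, about 8 in all and at most 12, crops included, and the job is handed in when it is done.

Besides the shell and the picture viewer there is one more tool, called after ">>>" as name([rows], argument=value, ...), one row to a line, values as JSON. move_arm: Moves the arm, as the interface text tells. Its arguments: {"type":"object","properties":{"increments":{"type":"array"},"force":{"type":"number"}},"required":["increments"]}

```bash
mkdir -p pics; cat > h.py <<'E'
import numpy as np, cv2
from workcell import monitor, eyes, job
def grab(n):
    f=eyes.grab_frame(n); R=cv2.Rodrigues(np.array(f['rvec'],float))[0]; t=np.array(f['tvec'],float).ravel()
    K=np.array(f['camera_matrix']); z=f['z_map']; v,u=np.mgrid[:z.shape[0],:z.shape[1]]
    P=np.stack([(u-K[0,2])/K[0,0]*z,(v-K[1,2])/K[1,1]*z,z],-1)
    W=(P-t)@R; W[z==0]=np.nan
    return f['color'],W
def save(n,c): cv2.imwrite('pics/'+n+'.png',c[...,::-1])
E
python3 - <<'E'
from h import *
for n in('scene','top'):
    c,W=grab(n); save(n,c); np.savez(n,c=c,W=W)
    h=cv2.cvtColor(c,cv2.COLOR_RGB2HSV); m=((h[...,0]<8)|(h[...,0]>172))&(h[...,1]>150)&(h[...,2]>80)
    k,l,s,ce=cv2.connectedComponentsWithStats(m.astype(np.uint8))
    for i in range(1,k):
        if s[i,4]>15: 
            p=W[l==i]; print(n,ce[i].round(),s[i,4],np.nanmedian(p,0).round(1),np.nanmin(p,0).round(),np.nanmax(p,0).round())
print(monitor.state())
a=np.vstack([cv2.imread('pics/scene.png'),cv2.imread('pics/top.png')]); cv2.imwrite('pics/both.png',cv2.resize(a,(480,600),interpolation=cv2.INTER_AREA))
E
```

```text
scene [268. 130.] 222 [ 563.6 -225.4  167.9] [ 551. -240.  135.] [ 569. -219.  193.]
scene [438. 203.] 187 [534.7 141.2 183.2] [520. 131. 164.] [589. 168. 218.]
top [423. 217.] 67 [ 559.2 -227.4  187.9] [ 551. -238.  141.] [ 565. -221.  192.]
top [247. 228.] 56 [529.2 137.8 189. ] [521. 131. 157.] [536. 146. 194.]
top [  5. 353.] 787 [  40.4 1112.8 -492.3] [ -93. 1055. -704.] [ 103. 1266. -415.]
{'time_s': 0.1, 'qpos': array([-7.53452576e+01,  1.83460616e+01,  8.97012381e+01, -1.23527360e-03,
        7.20458624e+01, -1.14442328e+00]), 'qvel': array([-0.0629683 , -0.05210271, -0.12773811,  0.21675978, -0.07776584,
        0.02424626]), 'effort': array([ 4.23048486e-04, -4.13332951e+01, -2.32510257e+01,  7.28862570e-02,
        4.22279129e-02, -5.21228799e-05]), 'ee_pos': array([ 156.43979474, -552.8093912 ,  213.21124427]), 'ee_rot': array([-1.79906833e+02, -6.86424801e-04,  1.57995468e+01]), 'force': array([-0.39473105,  0.04743814,  0.69117038]), 'torque': array([-0.01496333, -0.01023633,  0.05346139]), 'gripper_width': 91.46980346593007}
```

View pics/scene.png

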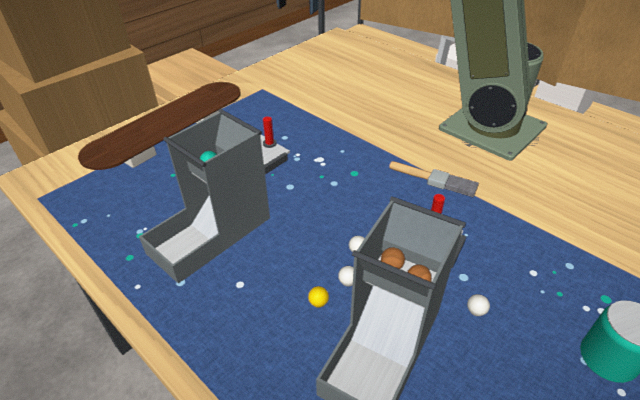

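View pics/top.png

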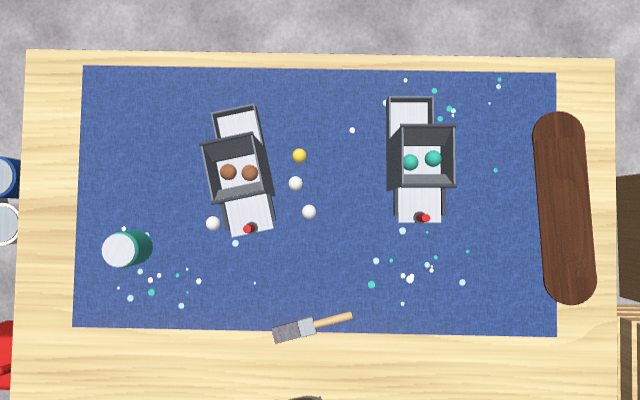

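The scene view shows two hoppers. The front one (brown knobs at 393,258 and 419,274) has its red post at (438,203). The rear one (turquoise knob at 208,157) has its post at (268,130). In the top view the brown knobs are at (228,172) and (249,172) with the post at (248,229), and the turquoise ones are at (410,162) and (433,158) with the post at (423,217). White balls at (213,223), (309,212) and (296,183) and a yellow one at (299,156) are look-alikes. The left hopper in the top view is the one meant, since its knobs are bare-wood brown. I'll confirm that in a crop and measure the yaw.

```bash
python3 - <<'E'
from h import *
d=np.load('top.npz'); c,W=d['c'],d['W']; save('crop',cv2.resize(c[90:250,180:480],(800,427),interpolation=cv2.INTER_CUBIC))
for nm in('top','scene'):
    d=np.load(nm+'.npz'); c,W=d['c'],d['W']
    m=(W[...,2]>208)&(W[...,2]<226)&(W[...,0]>560)&(W[...,0]<760)
    for s in(1,-1):
        p=W[m&(W[...,1]*s>0)&(abs(W[...,1])<350)][:,:2]
        print(nm,s,len(p),cv2.minAreaRect(p.astype(np.float32)))
    # post top
    h=cv2.cvtColor(c,cv2.COLOR_RGB2HSV); r=((h[...,0]<8)|(h[...,0]>172))&(h[...,1]>150)&(W[...,2]>186)&(W[...,2]<200)
    for s in(1,-1):
        p=W[r&(W[...,1]*s>0)&(abs(W[...,1])<350)]; print('post',p.mean(0),p.min(0),p.max(0),len(p))
# gate plate edges (z~130) and white objects near wood post
d=np.load('top.npz'); c,W=d['c'],d['W']
g=(abs(W[...,2]-130)<6)&(W[...,0]<600)&(W[...,0]>480)&(W[...,1]>50)&(W[...,1]<250)
p=W[g]; print('gate',cv2.minAreaRect(p[:,:2].astype(np.float32)),len(p),np.median(p[:,2]))
for u,v in((213,223),(309,212),(296,183)): print(W[v,u].round())
E
```

```text
top 1 759 ((652.4989013671875, 167.67434692382812), (129.97357177734375, 111.65796661376953), 13.1268949508667)
top -1 796 ((685.97900390625, -228.8220977783203), (128.9248046875, 111.41799926757812), 1.1751781702041626)
post [528.13340409 138.14898019 189.189754  ] [520.81531974 131.55514072 186.15247034] [535.53661218 146.01146658 193.64269404] 51
post [ 557.95647968 -229.92966742  188.82459985] [ 551.01537808 -237.83632669  186.31159913] [ 565.40967022 -222.95445235  191.69957472] 46
scene 1 1746 ((653.5146484375, 168.03677368164062), (131.7371826171875, 112.17018127441406), 13.165696144104004)
scene -1 1149 ((685.5065307617188, -227.4376220703125), (129.99813842773438, 113.93644714355469), 1.4264171123504639)
post [530.60565559 139.85354977 189.74403587] [520.43692794 131.33466336 186.05982003] [537.55826584 147.69474873 192.50808726] 80
post [ 560.52305874 -228.86001218  189.99036469] [ 551.31035538 -240.25476743  186.50355345] [ 566.49912118 -221.81842931  193.18352021] 46
gate ((555.2145385742188, 145.29025268554688), (81.47396087646484, 112.89373016357422), 12.954940795898438) 1596 129.36216908879362
[534. 248.  32.]
[565.  15.  34.]
[635.  48.  34.]
```

View pics/crop.png

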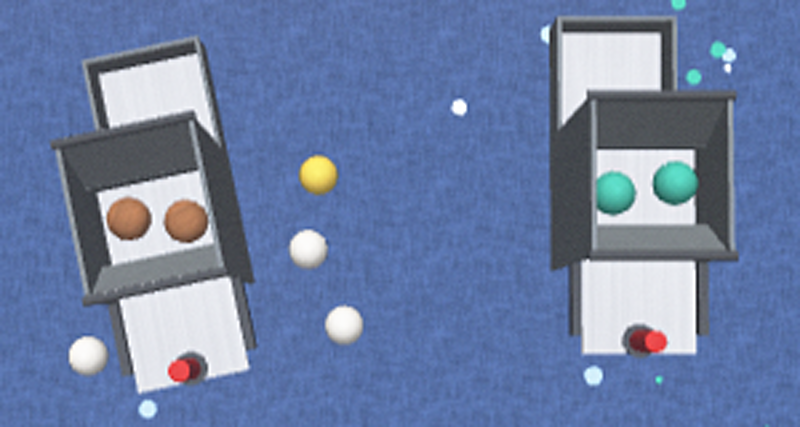

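The enlarged crop confirms it: the left hopper has the brown wooden knobs (130,218 and 186,220 in the crop) and its post at (180,370), and the right one has the turquoise knobs. The wood post is at about (529.5, 139) and the gate's +x yaw is 13.1°. I'll raise the tool, align it and travel over.

>>> move_arm([
  [[1,0,0,-6,0,0,0.047],[1,4.1,-4.6,0,0,0,0],[1,4.1,-4.6,0,0,0,0],[1,4.1,-4.6,0,0,0,0],[1,4.1,-4.6,0,0,0,0],[1,4.1,-4.6,0,0,0,0],[1,4.1,-4.6,0,0,0,0],[1,4.1,-4.6,0,0,0,0],[1,4.1,-4.6,0,0,0,0],[1,4.1,-4.6,0,0,0,0],[1,4.1,-4.6,0,0,0,0],[1,0,0,0,0,0,0]],
], force=25)

```text
time_s: 1.6
ee_pos: [456.8, -4.1, 273.6]
ee_rot: [-179.7, -0.1, 12.9]
force: [-0.3, 0.1, 0.1]
gripper_width: 91.0
```

```bash
cat >> h.py <<'E'
from scipy.spatial.transform import Rotation as Ro
def to(x,y,z,yaw):
    s=monitor.state(); R=Ro.from_euler('xyz',s['ee_rot'],degrees=True); T=Ro.from_euler('xyz',[180,0,yaw],degrees=True)
    print('t',s['time_s'],'pos',s['ee_pos'].round(1),'rot',s['ee_rot'].round(2),'F',s['force'].round(1),'w',round(s['gripper_width'],1))
    print('shift cm',(R.inv().apply(np.array([x,y,z])-s['ee_pos'])/10).round(2),'turn',(R.inv()*T).as_rotvec().round(3))
E
python3 -c "
from h import *
to(529.5,139,270,13.1)"
```

```text
t 1.6 pos [456.8  -4.1 273.6] rot [-1.7969e+02 -1.0000e-01  1.2850e+01] F [-0.3  0.1  0.1] w 91.0
shift cm [ 10.27 -12.33   0.44] turn [-0.005 -0.002 -0.004]
```

>>> move_arm([
  [[1,3.5,-4.2,0,-0.005,-0.002,-0.004],[1,3.5,-4.2,0,0,0,0],[1,3.2,-3.9,0,0,0,0],[1,0,0,0,0,0,0],[1,0,0,0,0,0,0]],
])

```text
time_s: 2.22
ee_pos: [528.8, 136.9, 271.7]
ee_rot: [179.8, 0.3, 12.8]
force: [0.1, 0.3, -0.1]
gripper_width: 91.2
```

```bash
python3 - <<'E'
from h import *
to(529.5,139,240,13.1)
c,W=grab('wrist'); save('w1',c)
h=cv2.cvtColor(c,cv2.COLOR_RGB2HSV); r=((h[...,0]<8)|(h[...,0]>172))&(h[...,1]>150)&(W[...,2]>184)&(W[...,2]<198)
p=W[r]; print(len(p),p.mean(0),cv2.minEnclosingCircle(p[:,:2].astype(np.float32)))
E
```

```text
t 2.225 pos [528.8 136.9 271.7] rot [179.77   0.34  12.82] F [ 0.1  0.3 -0.1] w 91.2
shift cm [ 0.13 -0.2   3.17] turn [ 0.004  0.006 -0.005]
55 [526.7751514  139.40294022 188.9676708 ] ((528.7412719726562, 139.7490997314453), 7.15366792678833)
```

View pics/w1.png

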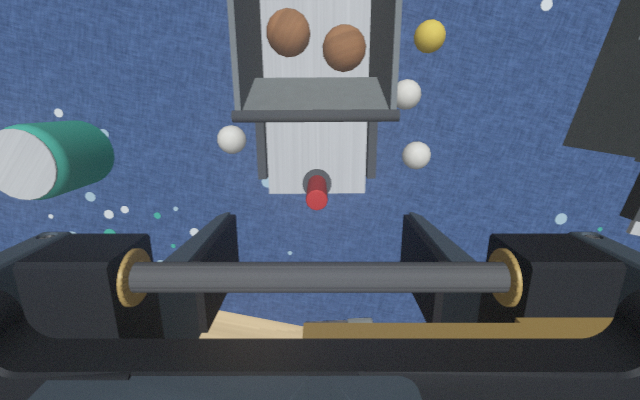

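The wrist view shows the brown knobs at (289,32) and (344,48), and the post at (317,198) midway between the fingers at (232,215) and (405,215). Now down to the post and close.

>>> move_arm([
  [[1,0,-0.2,3.5,0.004,0.006,-0.005],[1,0,0,3.5,0,0,0],[1,0,0,3,0,0,0],[1,0,0,1.5,0,0,0],[0,0,0,0,0,0,0],[0,0,0,0,0,0,0],[0,0,0,0,0,0,0],[0,0,0,0,0,0,0],[0,0,0,0,0,0,0],[0,0,0,0,0,0,0]],
], force=25)

```text
time_s: 3.52
ee_pos: [529.4, 131.3, 160.5]
ee_rot: [179.9, -0.7, 12.5]
force: [0.5, 0.0, 0.6]
gripper_width: 33.7
```

```bash
python3 -c "
from h import *
to(451,121,157,13.1)"
```

```text
t 3.525 pos [529.4 131.3 160.5] rot [179.93  -0.68  12.54] F [0.5 0.  0.6] w 33.7
shift cm [-7.88 -0.7   0.25] turn [ 0.001 -0.012 -0.01 ]
```

The tool drifted about 8 mm in y and the jaws aren't closed yet, so I'll correct that while they finish closing.

>>> move_arm([
  [[0.37,-0.2,-0.8,0.2,0,-0.012,-0.01],[0,0,0,0,0,0,0],[0,0,0,0,0,0,0],[0,0,0,0,0,0,0],[0,0,0,0,0,0,0]],
])

```text
time_s: 4.15
ee_pos: [525.8, 138.2, 158.2]
ee_rot: [179.8, 0.1, 13.2]
force: [0.1, -1.2, 0.4]
gripper_width: 17.4
```

```bash
python3 -c "
from h import *
to(451,121,157,13.1)"
```

```text
t 4.15 pos [525.8 138.2 158.2] rot [1.7977e+02 8.0000e-02 1.3220e+01] F [ 0.1 -1.2  0.4] w 17.4
shift cm [-7.67 -0.04  0.13] turn [0.004 0.001 0.002]
```

Gripped at 17.4 mm. Pulling now.

>>> move_arm([
  [[0,-1.2,0,0,0,0,0],[0,-1.2,0,0,0,0,0],[0,-1.2,0,0,0,0,0],[0,-1.2,0,0,0,0,0],[0,-1.2,0,0,0,0,0],[0,-0.8,0,0,0,0,0],[0,0,0,0,0,0,0]],
])

```text
time_s: 5.03
ee_pos: [455.4, 121.7, 158.2]
ee_rot: [179.8, -0.1, 13.2]
force: [0.2, -0.8, -0.9]
gripper_width: 17.5
```

```bash
python3 -c "
from h import *
to(451,121,157,13.1)"
```

```text
t 5.025 pos [455.4 121.7 158.2] rot [ 1.7979e+02 -1.1000e-01  1.3210e+01] F [ 0.2 -0.8 -0.9] w 17.5
shift cm [-0.44 -0.03  0.12] turn [ 0.004 -0.002  0.002]
```

Drawn 72 mm. A little more, then wait and look.

>>> move_arm([
  [[0,-0.3,0,0,0,0,0],[0,0,0,0,0,0,0],[0,0,0,0,0,0,0],[0,0,0,0,0,0,0],[0,0,0,0,0,0,0],[0,0,0,0,0,0,0],[0,0,0,0,0,0,0],[0,0,0,0,0,0,0],[0,0,0,0,0,0,0],[0,0,0,0,0,0,0],[0,0,0,0,0,0,0],[0,0,0,0,0,0,0]],
])

```text
time_s: 6.52
ee_pos: [452.1, 121.0, 158.2]
ee_rot: [179.8, 0.0, 13.2]
force: [0.5, -0.3, -0.7]
gripper_width: 17.6
```

```bash
python3 - <<'E'
from h import *
to(525.8,138.2,158,13.1)
a,_=grab('scene');b,_=grab('top'); save('open',np.vstack([a[180:400,250:550],cv2.resize(b[80:250,180:330],(300,340))]))
E
```

```text
t 6.525 pos [452.1 121.  158.2] rot [179.79   0.    13.21] F [ 0.5 -0.3 -0.7] w 17.6
shift cm [7.57 0.01 0.02] turn [0.004 0.    0.002]
```

View pics/open.png

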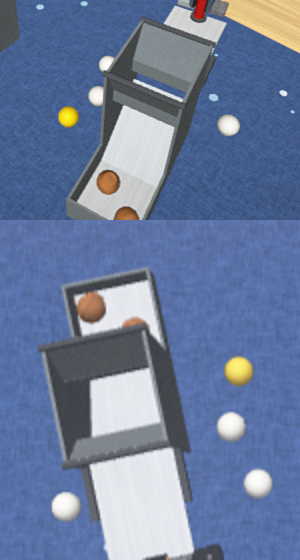

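Both knobs are in the tray, at (108,182) and (126,215) in the scene part and (91,306) and (134,323) in the top part, and the hopper is empty. Pushing it shut.

>>> move_arm([
  [[0,1.2,0,0,0,0,0],[0,1.2,0,0,0,0,0],[0,1.2,0,0,0,0,0],[0,1.2,0,0,0,0,0],[0,1.2,0,0,0,0,0],[0,1,0,0,0,0,0],[0,0.3,0,0,0,0,0],[0,0,0,0,0,0,0]],
])

```text
time_s: 7.62
ee_pos: [527.4, 138.6, 158.2]
ee_rot: [179.8, 0.2, 13.2]
force: [-2.2, -1.4, 2.4]
gripper_width: 17.1
```

>>> move_arm([
  [[0,0.2,0,0,0,0,0],[0,0.2,0,0,0,0,0],[0,0.2,0,0,0,0,0]],
])

```text
time_s: 8.0
ee_pos: [527.9, 138.7, 158.2]
ee_rot: [179.8, 0.8, 13.2]
force: [-7.2, -1.6, 5.9]
gripper_width: 17.5
```

```bash
python3 -c "
from h import *
to(525.8,138.2,158,13.1)"
```

```text
t 8.0 pos [527.9 138.7 158.2] rot [179.78   0.83  13.2 ] F [-7.2 -1.6  5.9] w 17.5
shift cm [-0.21 -0.    0.02] turn [0.004 0.015 0.002]
```

>>> move_arm([
  [[0,0.4,0,0,0,0,0],[0,0.5,0,0,0,0,0],[0,0.5,0,0,0,0,0]],
])

```text
time_s: 8.38
ee_pos: [527.9, 138.7, 158.1]
ee_rot: [179.8, 2.5, 13.2]
force: [-13.0, -3.7, 10.8]
gripper_width: 17.4
```

The position is fixed at 527.9 while the force climbs to 13 N, so the gate is at its stop. Relaxing, opening and lifting off.

>>> move_arm([
  [[0,0,0,0,0,0,0],[1,0,0,0,0,0,0],[1,0,0,0,0,0,0],[1,0,0,0,0,0,0],[1,0,0,0,0,0,0],[1,0,0,0,0,0,0]],
])

```text
time_s: 9.12
ee_pos: [528.7, 139.3, 157.3]
ee_rot: [179.8, 2.4, 13.2]
force: [0.4, -0.6, 0.4]
gripper_width: 64.3
```

```bash
python3 -c "
from h import *
to(528,139,290,13.1)"
```

```text
t 9.125 pos [528.7 139.3 157.3] rot [179.81   2.38  13.2 ] F [ 0.4 -0.6  0.4] w 64.3
shift cm [ -0.63   0.06 -13.26] turn [0.003 0.042 0.002]
```

>>> move_arm([
  [[1,0,0,-1,0,0.042,0],[1,0,0,-4,0,0,0],[1,0,0,-5,0,0,0],[1,0,0,-5,0,0,0],[1,-5,0,0,0,0,0],[1,-5,0,0,0,0,0],[1,-5,0,0,0,0,0],[1,0,0,0,0,0,0],[1,0,0,0,0,0,0]],
])

```text
time_s: 10.25
ee_pos: [377.9, 104.5, 316.4]
ee_rot: [179.8, -1.3, 13.2]
force: [0.5, -0.0, -0.9]
gripper_width: 91.1
```

```bash
python3 - <<'E'
from h import *
to(528,139,290,13.1)
o=[]
for n in('scene','top'):
    c,W=grab(n); o.append(c)
    h=cv2.cvtColor(c,cv2.COLOR_RGB2HSV); r=((h[...,0]<8)|(h[...,0]>172))&(h[...,1]>150)&(W[...,2]>186)&(W[...,2]<200)
    for s in(1,-1):
        p=W[r&(W[...,1]*s>0)&(abs(W[...,1])<350)]
        if len(p): print(n,'post',p.mean(0).round(1),len(p))
save('end',cv2.resize(np.vstack(o),(720,600*3//2))[:,:] if 0 else np.hstack([o[0][100:400,130:530],cv2.resize(o[1][80:250,180:380],(353,300))]))
E
```

```text
t 10.25 pos [377.9 104.5 316.4] rot [179.83  -1.31  13.2 ] F [ 0.5 -0.  -0.9] w 91.1
shift cm [15.34  0.06  3.  ] turn [ 0.003 -0.023  0.002]
scene post [533.3 140.2 189.9] 80
scene post [ 560.2 -228.5  190.2] 45
top post [530.5 138.5 189.1] 50
top post [ 557.8 -230.2  188.6] 42
```

View pics/end.png

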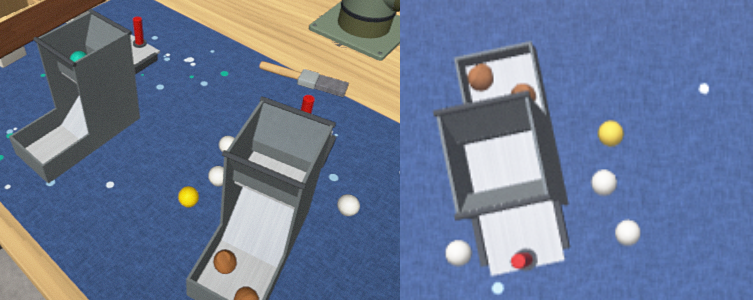

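The end view shows both brown knobs in the wood hopper's tray, at (224,261) and (246,293). The gate is shut with its post at (307,103), and the green gate's post at (138,30) hasn't moved. The arm is clear, so I'll hand in.

```bash
python3 -c "
from h import *
print(job.job_done())"
```

```text
the job is handed in; nothing more can be done
None
```

I pulled the bare-wood hopper's gate open about 76 mm by its red post, and both knobs dropped into the tray. I then pushed the gate shut against its stop, let go and backed the arm away. The job was handed in at about 10.4 s.

**Last checks:**
- **Knobs:** both are visible in the tray in both camera views, and the hopper is empty.
- **Wood gate:** the tip stopped moving at x = 527.9 mm while the force rose from 2 to 13 N, so it is at its stop. The post now sits about 2.5 mm further in than at the start. From the hopper centre to the post measures about 124.6 mm, against 122 mm from the given dimensions. That 2.6 mm gap is a little over the 2 mm calibration error, so I trusted the force reading.
- **Other gate:** the turquoise hopper's post is unmoved, to within 0.5 mm.
- **Robot:** the gripper is open and touching nothing.

While the jaws were first closing, the tool drifted about 8 mm sideways. I corrected it before gripping the post.

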